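Hold a music box comb flush on the sloped, sprung gauge

TASK

Take the steel music box comb out of its tray by its rosewood grip, tilt it to match the slope of the brass gauge plate, and press it flush, centred and square on that plate with the teeth uphill, so that the sprung plate sinks about half of its 10 mm travel; never drive the plate to the bottom of its travel. Finish while still holding the comb there in the gripper with that steady light push: do not let go. Leave the pawl, star wheel and anvil where they are.

Things in the scene. Friction and masses are not known exactly. Their poses are not given: they have to be found in the camera images.
- comb: steel music box comb, a flat plate 46 (x) by 80 (y) by 5 mm, teeth along its +x edge, with an upright rosewood grip screwed on its middle: 32 (x) by 14 (y) mm, rising from the plate's top (z = 5) to z = 43 mm. Origin: centre of the plate's underside; z up through the grip. About 0.18 kg. It lies flat in one of the two tray compartments, teeth towards the tray's +x, give or take a few degrees.
- comb_teeth (a point): middle of the comb's tooth-tip edge, on its underside (23 mm along the comb's x from its origin).
- tray: light wooden tray fixed to the table, 127 (x) by 100 (y) by 15 mm high, walls, divider and floor 5 mm thick; the divider across x makes two compartments, 56 by 90 mm inside, centred at x = -30.5 and +30.5 mm. Origin: centre of its underside.
- stage: blue gauge stage fixed to the table: base 110 (x) by 130 (y) by 12 mm; two cheeks (outer faces y = +-58) up to z = 62 mm hold a cradle locked at a slope of 12 to 31 degrees (it does not yield), which carries the sprung brass gauge plate. Uphill is +x: the plate faces up and towards -x, the robot's side. Tilt axis along y at z = 55 mm over the origin, the centre of the base's underside.
- gauge_face (a point): centre of the upper face of the brass gauge plate, 56 (x) by 90 (y) by 6 mm; its z is square to the sloped face, its x points uphill, its y is level. When not pressed it stands 26 mm from the tilt axis. It moves with the plate.
- gauge (a joint): how far the brass gauge plate is pressed in square to its face, m: 0 free, 0.010 bottomed. A spring pushes it out: about 2.4 N at 0 and 1.2 N more per mm; the plate (0.15 kg) and the comb's weight act with the push. It slides only; it does not rock.
- pawl: steel ratchet pawl, about 18 by 60 by 6 mm, lying flat in the other tray compartment; leave alone. Origin: middle of its underside.
- star_wheel: pierced brass star wheel, 60 mm over its points, 10 mm high at the hub, lying flat on the table; leave alone. Origin: centre of its underside.
- anvil: small cast-iron anvil, 40 by 82 mm, 46 mm high, 0.8 kg; leave alone. Origin: centre of its foot's underside.
Things that resemble listed ones, but are neither listed nor needed, are in the scene too. Of the things like the tray, leave any that is turquoise; of the rest the smaller one is meant. What is shaped like the comb but blue or pink is not meant.

How it is judged:
By the outcome, as a careful person would: the job done as asked, in the order asked, and still so for the second after the job is handed in, while the arm keeps its last pose, push and grip.
It also fails if it takes over 40 s, if anything falls off the work surface, if the arm or the gripper's body presses on something with over 40 N, if the wrist force passes 120 N, or if a joint passes its speed limit or range.

ROBOT

A 7-joint arm with a two-finger parallel gripper is mounted at the origin on the work surface. World frame = base frame: x ahead of the robot, y to its left, z up, the work surface at z = 0. Lengths are in m, angles in rad, forces in N, time in s.
With the tool pointing down it reaches from about 0.4 to 0.85 m from the base axis. Payload 4.5 kg.
Tool frame: the origin (TCP) lies where the fingers leave the gripper's body, on its centre line; the fingertips stand 64 mm ahead of it and the grasp point (between the pads) lies 45 mm ahead of it; z points along the fingers, y is the direction in which the jaws open and shut (so a half turn about z gives the same grasp; the last joint's range is limited). The gripper opens to 88 mm and grips with 3 to 60 N. Pads are 18 mm wide; open, the fingers measure 123 mm over their backs; the gripper's body (75 mm by 187 mm) begins 45 mm behind the grasp point.
Start: joints at [-1.251, 0.689, -0.195, 1.565, 0.157, 0.902, -0.215], TCP at [0.176, 0.6, 0.303] pointing down, gripper open.
Joint ranges: [-3.01, 3.01], [-0.46, 2.08], [-1.47, 1.51], [0.13, 2.56], [-1, 4.14], [0.04, 2.09], [-2.66, 2.66]. Speed limits (rad/s): [2.57, 2.57, 3.14, 3.14, 3.14, 3.14, 3.14].

INTERFACE

Orientations are given as a unit quaternion [x, y, z, w].
In Python, from plant import monitor, snapshot, workorder, finder gives the robot as it stands.
- The arm moves only by the tool carry_out, never from a script. Its argument "motion" is one flat list of numbers, 6 for each row, row after row: the shift along the tool's x, y, z in cm, then the turn, a rotation vector about the tool's x, y, z in rad. In form: [x, y, z, rx, ry, rz, x, y, z, rx, ry, rz, ...]. A call has 1 to 8 rows; each row shifts and turns the commanded pose from where the row before left it, along the tool's axes as they then stand; what a row does not reach is not made up. A row lasts 1/8 s, in which the tool goes at most 62.5 mm and 10.7 degrees, less where a joint would pass 70% of its speed; a pose out of reach is approached as far as the arm can. A call with a gripper value outside its range is refused whole. "hand" is the finger opening in cm, from 0 to 8.81, set as the call begins (left out, the last holds). The fingers move at their own pace and stop on an object; "grip_force" is the grip in N (left out, the last holds). Time passes only in rows, so rows that do not move let the fingers close. It gives the time, the measured TCP pose, the force and the opening at its end, in the units of the state.
- monitor.get_state(): the state, without advancing time (a new reading comes with each control period).
- snapshot(name): name is "side" or "top" or "wrist"; returns a dict with "frame" (400x640x3 uint8, red, green, blue), "range_z" (400x640 float32, m along the optical axis (not along the pixel's ray), 0 where there is no reading), "fx", "fy", "cx", "cy" (pixels), "D" ([k1, k2, p1, p2, k3] as OpenCV has them; the pictures are not rectified), "rvec" (rotation vector, rad) and "tvec" (3), from world to camera coordinates, as OpenCV has them; the wrist camera has in their place "hand_eye" (4x4, takes a point from camera to tool coordinates, whose origin is the TCP and whose axes are the flange's). Camera axes: x right, y down, z forward; pixel columns grow to the right and rows downward; lengths in m; the calibration is good to about 2 mm. A picture is of the moment at which its call begins: read the wrist's pose just before it.
- workorder.finish_job(): hands the job in, once; it reports no verdict.
Trained networks look in a picture, given as the dict that the camera call returned (one of the last four; its "shot" number tells which), for a name from the list of things; names that differ only in an ending like _2 or _b are one class to them, and where a whole thing is asked for, a point or a joint stands for the part that bears it (a point fixed in the world has none). Each returns a list of dicts, best first, with "p" (0 to 1); they miss things now and then, are a little off and sometimes report something else, mostly with a low value. They report only what shows in the picture. A call takes as long as a camera call. They do not tell look-alikes from the thing itself.
- finder.masks_of(picture, thing): "pixels" (400x640 bool, what is visible of it) and "extent" ([left, top, right, bottom] in pixels, round what is visible of it).
The state is a dict: "clock": time; "q": joint angles; "qd": joint speeds; "joint_torque": joint torques, N m; "tool_pos": TCP position; "eef_rot": TCP orientation; "contact_force": force on the tool from outside, world axes, zero at the start; "moment": the same for the moment, N m; "opening": opening from 0.0 (shut) to 1.0 (fully open).
Only numpy, scipy, OpenCV 4.12 (cv2) and the standard library are available. Lean on these libraries where they do the work, as an engineer would, in place of code of your own. Each camera call takes 0.05 s, during which the arm holds its last target. There are 200 camera calls.

## Working session

There is one attempt and no reset: what is moved stays moved. The work goes in short steps, Python scripts to look and compute and a tool call to move; the robot and the scene stay as the last step left them, time stands still between calls to the robot, and variables do not carry over. Pictures are saved under pics/ and viewed, about 8 in all and at most 12, crops included, and the job is handed in when it is done.

Besides the shell and the picture viewer there is one more tool, called after "Call:" as name(argument=value, ...), one argument or row to a line, values as JSON. carry_out: Moves the arm, as the interface text tells. Its arguments: {"type":"object","properties":{"motion":{"type":"array"},"hand":{"type":"number"},"grip_force":{"type":"number"}},"required":["motion"]}

```bash
mkdir -p pics; ls
cat > h.py <<'E'
import numpy as np,cv2
from scipy.spatial.transform import Rotation as R
from plant import monitor,snapshot,workorder,finder
def shot(n):
    s=monitor.get_state(); p=snapshot(n); p['st']=s
    if 'rvec' in p:
        Rm=cv2.Rodrigues(np.array(p['rvec'],float))[0]; t=np.array(p['tvec'],float).ravel()
        p['Rw']=Rm.T; p['tw']=-Rm.T@t
    else:
        H=np.array(p['hand_eye']); Rt=R.from_quat(s['eef_rot']).as_matrix()
        p['Rw']=Rt@H[:3,:3]; p['tw']=Rt@H[:3,3]+np.array(s['tool_pos'])
    p['K']=np.array([[p['fx'],0,p['cx']],[0,p['fy'],p['cy']],[0,0,1.]])
    return p
def pts(p,mask):
    v,u=np.nonzero(mask&(p['range_z']>0)); z=p['range_z'][v,u]
    n=cv2.undistortPoints(np.stack([u,v],1).astype(float)[:,None],p['K'],np.array(p['D'],float))[:,0]
    return np.c_[n*z[:,None],z]@p['Rw'].T+p['tw'], np.stack([u,v],1)
def save(p,f,crop=None,k=1):
    im=p['frame'][:,:,::-1]
    if crop: l,t,r,b=crop; im=im[t:b,l:r]
    cv2.imwrite('pics/'+f,cv2.resize(im,None,fx=k,fy=k,interpolation=cv2.INTER_CUBIC))
E
python3 - <<'E'
from h import *
for c in ('top','side'):
    p=shot(c); save(p,c+'.png'); print(c,p['tw'])
    for t in ('comb','tray','stage','gauge','pawl','star_wheel','anvil'):
        for m in finder.masks_of(p,t)[:4]:
            P,_=pts(p,m['pixels'])
            if len(P): print(t,round(m['p'],2),m['extent'],np.median(P,0).round(3),P.min(0).round(3),P.max(0).round(3))
print(monitor.get_state())
E
```

```text
pics
top [ 0.36963541 -0.06123818  1.09705194]
comb 0.86 [320.6, 230.2, 336.0, 263.3] [ 0.485 -0.062  0.005] [ 0.45  -0.085 -0.004] [ 0.53  -0.038  0.05 ]
comb 0.69 [368.0, 193.4, 401.2, 210.8] [ 0.6   -0.186  0.01 ] [ 0.578 -0.229  0.001] [ 0.626 -0.149  0.052]
comb 0.61 [356.8, 272.7, 395.5, 301.0] [ 0.4   -0.178  0.005] [ 0.372 -0.224 -0.005] [ 0.429 -0.14   0.047]
comb 0.39 [300.7, 177.2, 322.9, 198.9] [ 0.631 -0.017  0.006] [ 0.604 -0.044 -0.003] [0.661 0.011 0.014]
tray 0.89 [367.2, 186.9, 405.2, 239.8] [ 0.557 -0.195  0.006] [ 0.506 -0.242 -0.002] [ 0.635 -0.141  0.02 ]
tray 0.86 [429.4, 204.1, 477.1, 265.0] [ 0.533 -0.358  0.006] [ 0.464 -0.416 -0.002] [ 0.602 -0.295  0.022]
tray 0.58 [345.1, 94.2, 414.9, 171.8] [ 0.78  -0.176  0.007] [ 0.681 -0.259 -0.005] [ 0.88  -0.089  0.027]
stage 0.84 [190.2, 197.5, 253.5, 253.7] [0.52  0.189 0.016] [ 0.456  0.117 -0.003] [0.605 0.279 0.091]
gauge 0.65 [192.5, 206.2, 240.7, 238.1] [0.524 0.196 0.079] [0.483 0.144 0.006] [0.577 0.269 0.091]
pawl 0.7 [373.2, 220.0, 399.3, 232.1] [ 0.541 -0.198  0.011] [ 0.532 -0.226  0.004] [ 0.554 -0.165
[... 1354 characters left out ...]
, 'q': array([-1.25117088,  0.68906277, -0.19458038,  1.56527945,  0.1572953 ,
        0.90247205, -0.21509183]), 'qd': array([ 1.02273847e-03, -2.18568569e-04,  6.39522431e-04, -1.78606347e-04,
       -9.28733533e-04, -6.17197225e-05, -4.76965377e-04]), 'joint_torque': array([-6.13688854e-06, -5.27440774e+01, -1.26707990e+00, -1.53737873e+01,
       -5.19233127e-02, -4.27287214e-04,  3.59073420e-05]), 'tool_pos': array([0.17621178, 0.59968337, 0.30277097]), 'eef_rot': array([1.42421817e-01, 9.89806052e-01, 7.94888774e-05, 6.47860025e-06]), 'contact_force': array([ 0.30632647, -0.37547033, -0.74201121]), 'moment': array([ 0.00551947, -0.03895977,  0.00993993]), 'opening': 0.9978547144585196}
```

Run:
```python
import cv2,numpy as np
a=cv2.imread('pics/top.png')[85:325,180:490]; b=cv2.imread('pics/side.png')[135:400,190:490]
a=cv2.resize(a,(775,600)); cv2.imwrite('pics/a.png',a)
b=cv2.resize(b,None,fx=2.2,fy=2.2); cv2.imwrite('pics/b.png',b)
```

```text
(no output)
```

View pics/a.png

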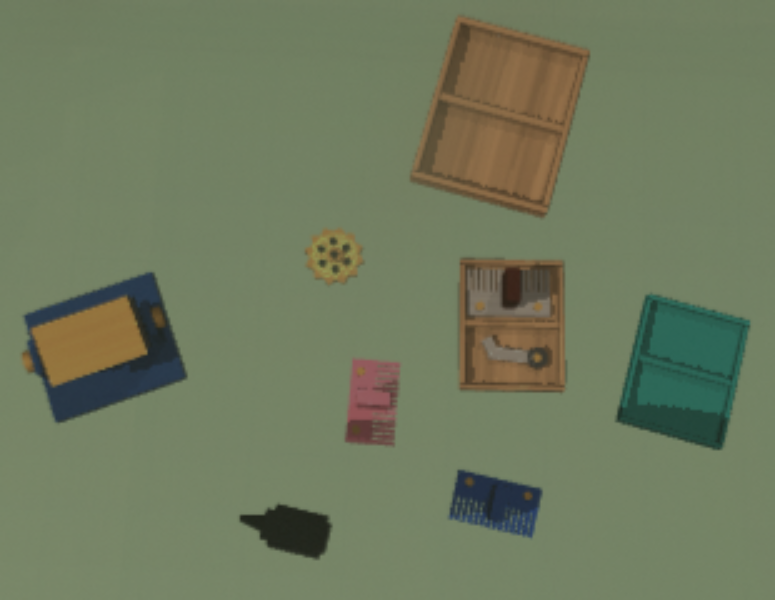

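View pics/b.png

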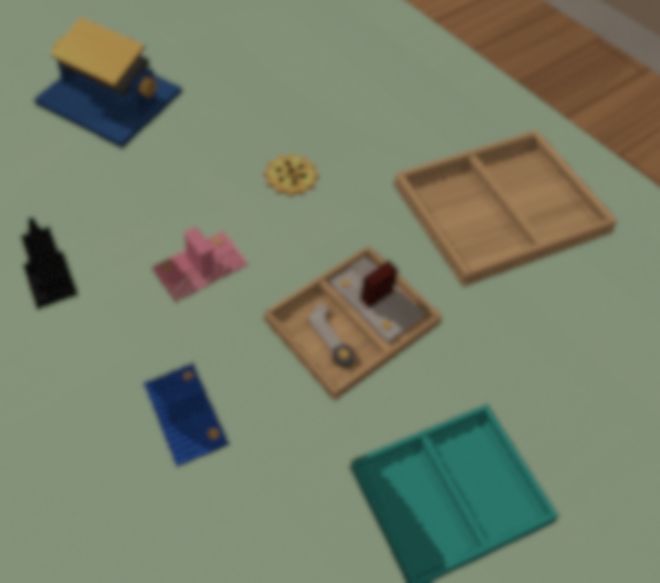

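```bash
cat >> h.py <<'E'
def region(p,lo,hi):
    P,uv=pts(p,np.ones((400,640),bool)); k=np.all((P>lo)&(P<hi),1)
    return P[k],uv[k]
def rect(P):
    (c,s,a)=cv2.minAreaRect(P[:,:2].astype(np.float32)*1000); return np.round(c,1),np.round(s,1),round(a,1)
def plate(p):
    "gauge plate upper face: RANSAC plane, then rect in plane"
    P,uv=region(p,[.44,.10,.06],[.62,.31,.12]); hsv=cv2.cvtColor(p['frame'],cv2.COLOR_RGB2HSV)[uv[:,1],uv[:,0]]
    P=P[(hsv[:,0]>10)&(hsv[:,0]<32)&(hsv[:,1]>90)]
    rng=np.random.default_rng(0); best=None
    for _ in range(300):
        a,b,c=P[rng.choice(len(P),3,False)]; n=np.cross(b-a,c-a); l=np.linalg.norm(n)
        if l<1e-6: continue
        k=abs((P-a)@(n/l))<.002
        if best is None or k.sum()>best.sum(): best=k
    Q=P[best]; m=Q.mean(0); n=np.linalg.svd(Q-m)[2][2]; n*=np.sign(n[2])
    y=np.cross([0,0,1],n); y/=np.linalg.norm(y)   # level
    x=np.cross(y,n); 
    if x[2]<0: x,y=-x,-y
    d=np.c_[(Q-m)@x,(Q-m)@y]; (c,s,a)=cv2.minAreaRect((d*1000).astype(np.float32))
    C=m+x*c[0]/1000+y*c[1]/1000
    return dict(N=len(P),Nin=len(Q),C=C.round(4),n=n.round(4),tilt=np.degrees(np.arccos(n[2])).round(2),yaw=np.degrees(np.arctan2(x[1],x[0])).round(2),size=np.round(s,1),ang=round(a,2))
E
python3 - <<'E'
from h import *
for c in ('top','side'):
    p=shot(c); print(c,plate(p))
    P,_=region(p,[.56,-.25,.03],[.65,-.13,.06]); print('grip',len(P),rect(P),P.min(0),P.max(0))
    P,_=region(p,[.48,-.27,.011],[.66,-.11,.025]); print('tray',rect(P))
    P,_=region(p,[.40,.08,.006],[.66,.33,.018]); print('base',rect(P))
E
```

```text
top {'N': 1027, 'Nin': 724, 'C': array([0.5237, 0.1946, 0.0801]), 'n': array([-0.2722, -0.114 ,  0.9555]), 'tilt': np.float64(17.16), 'yaw': np.float64(22.72), 'size': array([89.8, 55.1]), 'ang': 89.14}
grip 90 (array([ 601.8, -188.3]), array([32.2, 14.5]), 1.0) [ 0.58565549 -0.19572816  0.03241133] [ 0.61798734 -0.1808452   0.05299664]
tray (array([ 570.5, -192.4]), array([125.9,  99.4]), 1.9)
base (array([534.4, 202.8]), array([209.7, 236.2]), 11.3)
side {'N': 737, 'Nin': 634, 'C': array([0.526 , 0.1923, 0.0794]), 'n': array([-0.2656, -0.1106,  0.9577]), 'tilt': np.float64(16.72), 'yaw': np.float64(22.61), 'size': array([92.2, 56.8]), 'ang': 89.7}
grip 176 (array([ 603.3, -188.6]), array([33.1, 15.3]), 2.9) [ 0.58652292 -0.19641796  0.03062334] [ 0.61977397 -0.18032371  0.05102415]
tray (array([ 571.8, -193.1]), array([127.4, 100.2]), 1.5)
base (array([532.9, 194.7]), array([113.3, 132.5]), 21.5)
```

Call:
carry_out(
  motion=[-3.9,-4,0.3,0,0,0,-3.9,-4,0.3,0,0,0,-3.9,-4,0.3,0,0,0,-3.9,-4,0.3,0,0,0,-3.9,-4,0.3,0,0,0,-3.9,-4,0.3,0,0,0,-3.9,-4,0.3,0,0,0,-3.9,-4,0.3,0,0,0],
  hand=4,
  grip_force=20,
)

```text
clock: 1.9
tool_pos: [0.3863, 0.2033, 0.2789]
eef_rot: [0.142, 0.99, 0.0, 0.0]
contact_force: [1.3, 0.2, 0.2]
opening: 0.451
```

Call:
carry_out(
  motion=[-3.9,-4,0.3,0,0,0,-3.9,-4,0.3,0,0,0,-3.9,-4,0.3,0,0,0,-3.9,-4,0.3,0,0,0,-3.9,-4,0.3,0,0,0,-3.9,-4,0.3,0,0,0,-3.9,-4,0.3,0,0,0,-3.9,-4,0.3,0,0,-0.16],
)

```text
clock: 2.9
tool_pos: [0.5953, -0.1918, 0.2548]
eef_rot: [0.061, 0.998, -0.0, 0.0]
contact_force: [1.2, -0.4, 0.7]
opening: 0.461
```

Call:
carry_out(
  motion=[0,0,0,0,0,-0.16,0,0,0,0,0,0],
)

```text
clock: 3.15
tool_pos: [0.5944, -0.1908, 0.2543]
eef_rot: [-0.016, 1.0, 0.001, -0.0]
contact_force: [-0.2, 0.2, 0.5]
opening: 0.459
```

```bash
cat >> h.py <<'E'
def delta(C,Rt):
    "shift (cm, tool axes) and turn (rotvec, tool axes) from the present pose to C,Rt"
    s=monitor.get_state(); R0=R.from_quat(s['eef_rot'])
    return R0.inv().apply(np.array(C)-s['tool_pos']).round(5)*100,(R0.inv()*R.from_matrix(Rt)).as_rotvec().round(4)
def down(yaw):
    a=np.radians(yaw); x=np.array([np.cos(a),np.sin(a),0]); z=np.array([0,0,-1.]); return np.c_[x,np.cross(z,x),z]
E
python3 - <<'E'
from h import *
p=shot('wrist'); save(p,'w1.png'); s=p['st']; print(s['clock'],s['tool_pos'],s['q'].round(2),s['contact_force'],s['opening'],p['tw'])
P,_=region(p,[.56,-.25,.03],[.65,-.13,.06]); print('grip',len(P),rect(P),np.median(P,0))
P,_=region(p,[.56,-.25,.007],[.65,-.13,.014]); print('plate',len(P),rect(P))
P,_=region(p,[.48,-.27,.0135],[.66,-.11,.025]); print('tray',rect(P))
print(delta([.603,-.1885,.15],down(182)))
E
```

```text
3.15 [ 0.59436679 -0.19076186  0.25433688] [ 0.47  0.77 -0.42  1.61  0.38  0.85  1.5 ] [-0.17304351  0.19336571  0.52830825] 0.4593524305645273 [ 0.51423655 -0.19478848  0.33520301]
grip 667 (array([ 603.1, -191.5]), array([32.1, 14. ]), 1.8) [ 0.60095645 -0.19156766  0.04651423]
plate 4614 (array([ 597.1, -194.7]), array([ 76.5, 100.3]), 1.4)
tray (array([ 571.9, -195.4]), array([125.5,  99.5]), 1.7)
(array([-0.872,  0.092, 10.459]), array([ 0.0011, -0.0001, -0.0033]))
```

View pics/w1.png

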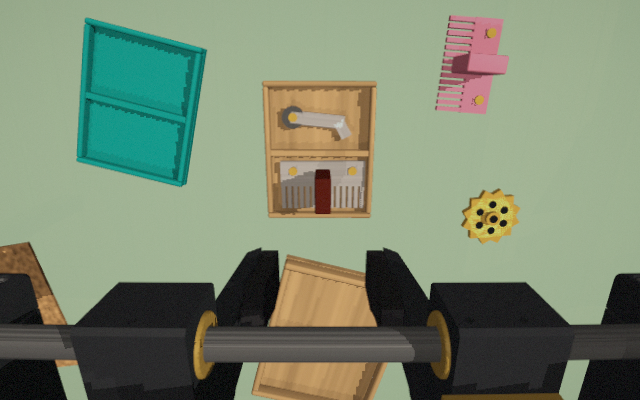

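Call:
carry_out(
  motion=[-0.9,-0.1,4.2,0,0,0,0,0,4.2,0,0,0,0,0,4,0,0,0,0,0,3,0,0,0,0,0,1,0,0,0,0,0,1,0,0,0,0,0,0,0,0,0],
)

```text
clock: 4.08
tool_pos: [0.6037, -0.1907, 0.0811]
eef_rot: [-0.017, 1.0, -0.0, 0.0]
contact_force: [-0.4, -0.4, -0.2]
opening: 0.453
```

Run:
```python
from h import *
p=shot('wrist'); save(p,'w2.png'); s=p['st']; print(s['clock'],s['tool_pos'],s['contact_force'])
print(delta([.603,-.1908,.080],down(181.8)))
P,_=region(p,[.56,-.25,.03],[.65,-.13,.05]);print(len(P)); 
if len(P): print(rect(P))
```

```text
4.075 [ 0.60372886 -0.19072924  0.08106827] [-0.37927639 -0.39227396 -0.23125916]
(array([0.096, 0.012, 0.146]), array([-0.0002,  0.0012,  0.0026]))
5658
(array([ 599.9, -192.1]), array([26.5, 71.6]), 1.7)
```

View pics/w2.png

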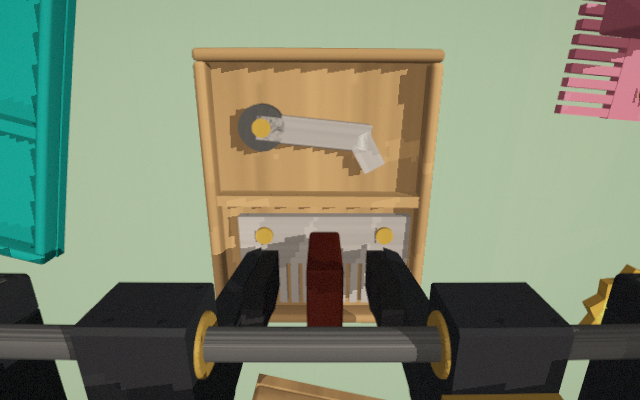

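The fingers straddle the grip (about 323,270), clear of the plate and the tray. I'll close and lift.

Call:
carry_out(
  motion=[0.1,0,0.1,0,0,0,0,0,0,0,0,0,0,0,0,0,0,0,0,0,0,0,0,0,0,0,0,0,0,0],
  hand=0,
  grip_force=40,
)

```text
clock: 4.75
tool_pos: [0.6027, -0.1909, 0.0801]
eef_rot: [-0.017, 1.0, 0.0, 0.0]
contact_force: [-1.0, 0.0, 4.1]
opening: 0.156
```

Call:
carry_out(
  motion=[0,0,-0.5,0,0,0,0,0,-1.5,0,0,0,0,0,-3,0,0,0,0,0,-4,0,0,0,0,0,-4,0,0,0,0,0,-2,0,0,0,0,0,0,0,0,0],
)

```text
clock: 5.62
tool_pos: [0.6034, -0.1912, 0.232]
eef_rot: [-0.017, 1.0, -0.001, 0.002]
contact_force: [0.0, 0.2, -2.8]
opening: 0.157
```

Run:
```python
from h import *
s=monitor.get_state(); print(s['clock'],s['tool_pos'],s['contact_force'],s['moment'],s['opening']*88.1)
p=shot('wrist'); save(p,'w3.png')
# comb plate points in tool frame (grasp frame)
Rt=R.from_quat(s['eef_rot'])
P,uv=pts(p,np.ones((400,640),bool)); T=Rt.inv().apply(P-s['tool_pos'])*1000
k=(abs(T[:,0])<40)&(abs(T[:,1])<50)&(T[:,2]>60)&(T[:,2]<95); Q=T[k]
print(len(Q),Q.min(0),Q.max(0)); h=np.histogram(Q[:,2],bins=np.arange(60,96,2)); print(h)
a,b,c=R.from_quat(s['eef_rot']).as_matrix().T; print(a,b,c)
n=np.array([-.269,-.112,.957]); n/=np.linalg.norm(n); x=np.array([n[2]*1,0,0]);
```

```text
5.625 [ 0.60336303 -0.19122633  0.23198744] [ 0.0438017   0.17396965 -2.83795795] [ 0.0639973  -0.01701164  0.01722522] 13.832477155258328
7674 [-13.78820297 -41.31370768  60.01085763] [22.89662486 38.71315442 76.92233485]
(array([ 180,  132,  122,   53,  517, 5328, 1002,  310,   30,    0,    0,
          0,    0,    0,    0,    0,    0]), array([60, 62, 64, 66, 68, 70, 72, 74, 76, 78, 80, 82, 84, 86, 88, 90, 92,
       94]))
[-0.99941478 -0.03396851 -0.0040306 ] [-0.03396446  0.99942247 -0.00106888] [ 4.06458496e-03 -9.31358728e-04 -9.99991306e-01]
```

View pics/w3.png

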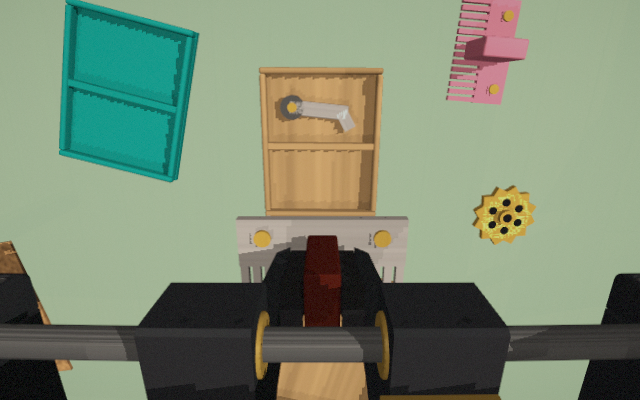

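```bash
cat >> h.py <<'E'
def place(C,tilt,yaw,h):
    "TCP pose with the comb's underside h (m) off the face centre C"
    a,t=np.radians([yaw,tilt]); u=np.array([np.cos(t)*np.cos(a),np.cos(t)*np.sin(a),np.sin(t)])
    y=np.array([-np.sin(a),np.cos(a),0]); n=np.cross(u,y)
    return np.array(C)+n*(h+.0755), np.c_[-u,np.cross(-n,-u),-n]
E
python3 - <<'E'
from h import *
print(*place([.525,.1935,.0798],16.9,22.5,.12)); print(delta(*place([.525,.1935,.0798],16.9,22.5,.12)))
E
```

```text
[0.47249382 0.17175123 0.26685706] [[-0.88398049 -0.38268343  0.26857381]
 [-0.36615671  0.92387953  0.11124691]
 [-0.29070219  0.         -0.95681358]]
(array([11.749, 36.711, -3.676]), array([-0.0535, -0.2908, -0.3559]))
```

Call:
carry_out(
  motion=[1.5,4.6,-1,0,0,0,1.5,4.6,-1,0,0,0,1.5,4.6,-0.6,0,0,0,1.5,4.6,-0.6,0,0,0,1.5,4.6,-0.5,0,0,0,1.5,4.6,0,0,0,0,1.5,4.6,0,0,0,0,1.2,4.5,0,0,0,0],
)

```text
clock: 6.68
tool_pos: [0.4716, 0.1728, 0.2657]
eef_rot: [-0.017, 1.0, -0.0, -0.001]
contact_force: [-0.4, 0.2, -2.0]
opening: 0.154
```

Call:
carry_out(
  motion=[0,0,0,-0.018,-0.097,-0.119,0,0,0,-0.018,-0.097,-0.119,0,0,0,-0.018,-0.097,-0.119,0,0,0,0,0,0,0,0,0,0,0,0],
)

```text
clock: 7.3
tool_pos: [0.4732, 0.172, 0.2663]
eef_rot: [-0.193, 0.97, 0.029, 0.143]
contact_force: [-0.2, 0.6, -0.8]
opening: 0.154
```

Run:
```python
from h import *
p=shot('wrist'); save(p,'w4.png'); s=p['st']; print(s['clock'],s['tool_pos'],s['q'].round(2),s['contact_force'],s['opening'])
print(plate(p)); 
for c in ('top','side'):
    q=shot(c); save(q,c+'4.png')
    P,_=region(q,[.40,.08,.006],[.66,.33,.018]); print('base',rect(P))
print(delta(*place([.525,.1935,.0798],16.9,22.5,.02)))
```

```text
7.3 [0.4732471  0.17201662 0.26631197] [-0.33  0.53 -0.18  2.19  0.7   0.18  0.82] [-0.18708007  0.63710367 -0.82666104] 0.15375487043233024
{'N': 6722, 'Nin': 6623, 'C': array([0.5226, 0.1907, 0.0779]), 'n': array([-0.264 , -0.1094,  0.9583]), 'tilt': np.float64(16.61), 'yaw': np.float64(22.52), 'size': array([90.1, 51.2]), 'ang': 89.74}
base (array([537.1, 200.7]), array([260. , 201.7]), 5.3)
base (array([532.1, 194.8]), array([112.3, 133.8]), 23.5)
(array([ 1.000e-01, -3.000e-03,  9.943e+00]), array([ 0.0017, -0.0006, -0.0004]))
```

View pics/w4.png

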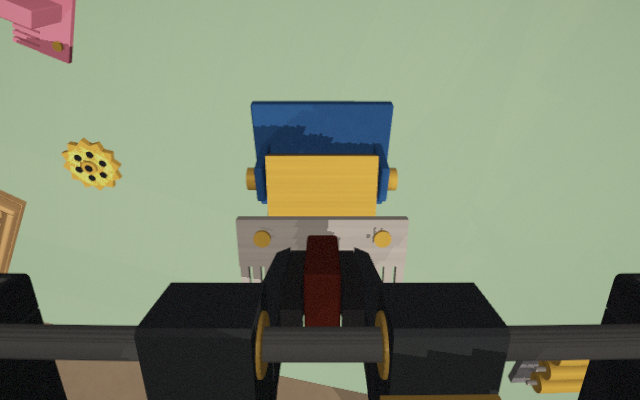

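Call:
carry_out(
  motion=[0.1,-0.05,3,0,0,0,0,0,3,0,0,0,0,0,2.5,0,0,0,0,0,1.4,0,0,0,0,0,0,0,0,0,0,0,0,0,0,0],
)

```text
clock: 8.2
tool_pos: [0.4912, 0.1762, 0.2076]
eef_rot: [-0.193, 0.971, 0.025, 0.142]
contact_force: [-0.0, 0.6, -1.4]
opening: 0.153
```

```bash
cat >> h.py <<'E'
def comb_tool(p):
    "comb plate top seen by the wrist, in tool axes: normal and height (mm)"
    s=p['st']; P,_=pts(p,np.ones((400,640),bool)); T=R.from_quat(s['eef_rot']).inv().apply(P-s['tool_pos'])*1000
    Q=T[(T[:,0]>8)&(T[:,0]<21)&(abs(T[:,1])<37)&(abs(T[:,1])>12)&(T[:,2]>66)&(T[:,2]<74.5)]
    m=Q.mean(0); n=np.linalg.svd(Q-m)[2][2]; n*=-np.sign(n[2]); return len(Q),m.round(2),n.round(3)
E
python3 - <<'E'
from h import *
p=shot('wrist'); s=p['st']; print(s['clock'],s['tool_pos'],s['contact_force'])
print(comb_tool(p)); F=[]
C,Rt=place([.5247,.1932,.0798],16.8,22.5,0.)
for c in ('side','top'):
    q=shot(c); save(q,c+'5.png'); F.append(q['st']['contact_force'])
print('F.n',np.array(F)@-Rt[:,2]); print(delta(C,Rt))
save(q,'x.png'); a=cv2.imread('pics/side5.png')[120:220,180:300]; cv2.imwrite('pics/s5.png',cv2.resize(a,None,fx=5,fy=5,interpolation=cv2.INTER_CUBIC))
E
```

```text
8.2 [0.49121215 0.17620755 0.20762332] [-0.03015008  0.56189202 -1.35260751]
(2699, array([14.74, -0.  , 70.55]), array([ 0.013,  0.   , -1.   ]))
F.n [-1.49081423 -0.94792741]
(array([0.077, 0.325, 5.789]), array([-0.0069, -0.0045,  0.0009]))
```

View pics/s5.png

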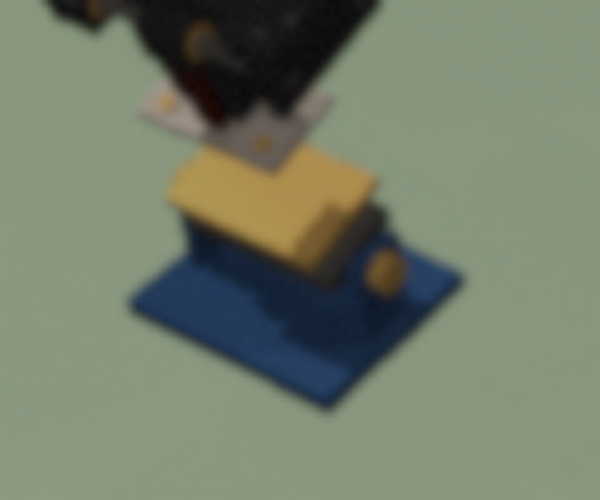

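Run:
```python
from h import *
print(monitor.get_state()['q'].round(3))
```

```text
[-0.399  0.665 -0.07   2.19   1.575  0.066 -0.049]
```

Call:
carry_out(
  motion=[0,0.2,1,-0.004,-0.004,0,0,0.1,0.8,-0.003,0,0],
)

```text
clock: 8.6
tool_pos: [0.4948, 0.1808, 0.1904]
eef_rot: [-0.193, 0.97, 0.029, 0.143]
contact_force: [-0.3, 0.8, -2.4]
opening: 0.16
```

Run:
```python
from h import *
print(monitor.get_state()['q'].round(3)); print(delta(*place([.5247,.1932,.0798],16.8,22.5,0.)))
```

```text
[-0.281  0.711 -0.26   2.184  1.744  0.189 -0.211]
(array([ 9.300e-02, -3.000e-03,  3.973e+00]), array([ 0.0003, -0.0004,  0.0009]))
```

Call:
carry_out(
  motion=[0.1,0,0.8,0,0,0,0,0,0.8,0,0,0,0,0,0.7,0,0,0,0,0,0.5,0,0,0,0,0,0,0,0,0,0,0,0,0,0,0],
)

```text
clock: 9.35
tool_pos: [0.5011, 0.1836, 0.1632]
eef_rot: [-0.194, 0.97, 0.028, 0.143]
contact_force: [0.3, 0.8, -1.0]
opening: 0.158
```

Run:
```python
from h import *
s=monitor.get_state();print(s['q'].round(3),s['contact_force']); C,Rt=place([.5247,.1932,.0798],16.8,22.5,0.);print(delta(C,Rt))
p=shot('wrist');print(comb_tool(p)); save(p,'w6.png')
print(monitor.get_state()['contact_force']@-Rt[:,2])
```

```text
[-0.22   0.782 -0.362  2.174  1.864  0.279 -0.314] [ 0.26144282  0.84454923 -1.04151038]
(array([-0.035, -0.017,  1.167]), array([ 0.    , -0.0012,  0.0017]))
(2702, array([ 1.476e+01, -7.000e-02,  7.052e+01]), array([ 0.015, -0.   , -1.   ]))
-1.3227377122805435
```

View pics/w6.png

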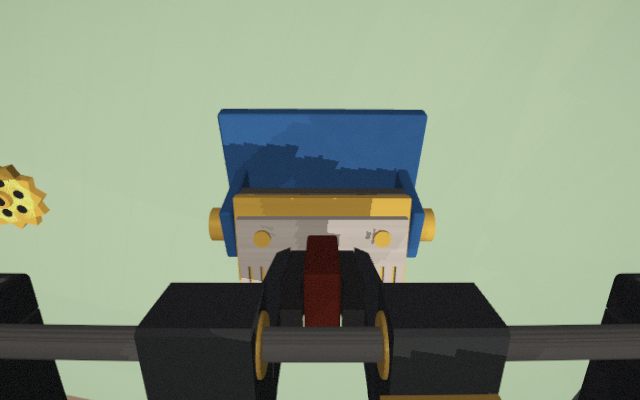

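Call:
carry_out(
  motion=[0,0,0.5,0,0,0,0,0,0.3,0,0,0,0,0,0.2,0,0,0,0,0,0,0,0,0,0,0,0,0,0,0],
)

```text
clock: 10.02
tool_pos: [0.5038, 0.1846, 0.1535]
eef_rot: [-0.194, 0.97, 0.028, 0.143]
contact_force: [-0.1, 0.6, -1.7]
opening: 0.157
```

Call:
carry_out(
  motion=[0,0,0.2,0,0,0,0,0,0.1,0,0,0,0,0,0,0,0,0,0,0,0,0,0,0],
)

```text
clock: 10.52
tool_pos: [0.5046, 0.185, 0.1507]
eef_rot: [-0.194, 0.97, 0.028, 0.143]
contact_force: [-0.3, -0.3, 0.4]
opening: 0.154
```

```bash
cat >> h.py <<'E'
def chk(n=4,tag=None):
    C,Rt=place([.5247,.1932,.0798],16.8,22.5,0.); F=[]
    for i in range(n):
        p=shot('wrist'); F.append(p['st']['contact_force'])
    F=np.array(F); print(p['st']['clock'],'F.n',(F@-Rt[:,2]).round(2),'F tool',(F@Rt).mean(0).round(2),p['st']['moment']); print(delta(C,Rt),comb_tool(p)); print(plate_edge(p))
    if tag: save(p,tag+'.png')
def plate_edge(p):
    "brass points below the comb's rear edge, in tool axes (mm): x and y reach, z"
    s=p['st']; P,uv=pts(p,np.ones((400,640),bool)); T=R.from_quat(s['eef_rot']).inv().apply(P-s['tool_pos'])*1000
    hsv=cv2.cvtColor(p['frame'],cv2.COLOR_RGB2HSV)[uv[:,1],uv[:,0]]
    k=(hsv[:,0]>10)&(hsv[:,0]<32)&(hsv[:,1]>120)&(T[:,0]>23)&(T[:,0]<40)&(abs(T[:,1])<48)&(abs(T[:,2]-77)<12); Q=T[k]
    return len(Q),np.percentile(Q,[1,50,99],axis=0).round(1).tolist()
E
python3 - <<'E'
from h import *
chk()
E
```

```text
10.675 F.n [ 0.45  0.03 -0.06 -0.26] F tool [ 0.35 -0.29 -0.04] [-0.10950743  0.26490652 -0.00074954]
(array([-0.025, -0.012, -0.137]), array([ 0.    , -0.001 ,  0.0016])) (2714, array([ 1.474e+01, -4.000e-02,  7.051e+01]), array([ 0.012,  0.001, -1.   ]))
(2589, [[23.1, -45.0, 74.5], [26.5, -1.1, 76.0], [28.6, 42.5, 81.1]])
```

Call:
carry_out(
  motion=[0,0,0.15,0,0,0,0,0,0.15,0,0,0,0,0,0,0,0,0,0,0,0,0,0,0],
)

```text
clock: 11.22
tool_pos: [0.5054, 0.1853, 0.1479]
eef_rot: [-0.194, 0.97, 0.028, 0.143]
contact_force: [-1.3, -0.3, 3.5]
opening: 0.155
```

Run:
```python
from h import *
chk(6)
```

```text
11.475 F.n [3.74 3.78 4.2  3.61 4.11 3.5 ] F tool [-0.39 -0.   -3.82] [-0.06894513  0.25094074 -0.05284579]
(array([-0.023, -0.01 , -0.437]), array([-0.    , -0.001 ,  0.0016])) (2697, array([14.76, -0.21, 70.48]), array([ 0.015,  0.001, -1.   ]))
(2611, [[23.1, -44.9, 74.4], [26.5, -1.1, 76.0], [28.6, 42.6, 81.3]])
```

Call:
carry_out(
  motion=[0,0,0.15,0,0,0,0,0,0,0,0,0,0,0,0,0,0,0],
)

```text
clock: 11.9
tool_pos: [0.5058, 0.1855, 0.1464]
eef_rot: [-0.194, 0.97, 0.028, 0.143]
contact_force: [-1.5, -0.6, 5.3]
opening: 0.155
```

```bash
cat >> h.py <<'E'
def mom(n=10):
    M=[];F=[]
    for i in range(n):
        snapshot('wrist'); s=monitor.get_state(); Q=R.from_quat(s['eef_rot']).inv(); M.append(Q.apply(s['moment'])); F.append(Q.apply(s['contact_force']))
    print('M tool',np.mean(M,0).round(3),'sd',np.std(M,0).round(3),'F tool',np.mean(F,0).round(2),s['clock'])
E
python3 - <<'E'
from h import *
mom(); chk(1)
E
```

```text
M tool [0.04  0.24  0.015] sd [0.026 0.021 0.033] F tool [-0.5  -0.39 -5.79] 12.4
12.4 F.n [6.44] F tool [-0.93 -0.88 -6.44] [-0.09485412  0.21008589 -0.02020289]
(array([-0.023, -0.009, -0.588]), array([-0.    , -0.0009,  0.0016])) (2701, array([1.475e+01, 5.000e-02, 7.048e+01]), array([ 0.01,  0.  , -1.  ]))
(2608, [[23.1, -44.9, 74.5], [26.5, -1.6, 76.0], [28.6, 42.5, 81.1]])
```

Call:
carry_out(
  motion=[-0.09,0,0,0,0.012,0,0,0,0,0,0,0,0,0,0,0,0,0],
)

```text
clock: 12.82
tool_pos: [0.5065, 0.1858, 0.1466]
eef_rot: [-0.194, 0.971, 0.027, 0.137]
contact_force: [-1.4, -1.0, 5.3]
opening: 0.154
```

Run:
```python
from h import *
mom(); chk(1)
```

```text
M tool [0.026 0.161 0.039] sd [0.033 0.021 0.025] F tool [ 0.69 -0.1  -5.86] 13.325
13.325 F.n [5.69] F tool [ 0.54 -0.37 -5.69] [-0.06464149  0.18625401 -0.07511001]
(array([ 0.057, -0.013, -0.583]), array([ 0.0001, -0.0132,  0.0016])) (2704, array([ 1.474e+01, -4.000e-02,  7.058e+01]), array([ 0.022, -0.   , -1.   ]))
(2548, [[23.1, -45.0, 74.8], [26.4, -1.6, 76.4], [28.4, 42.5, 81.8]])
```

Call:
carry_out(
  motion=[0.09,0,0,0,-0.012,0,0,0,0,0,0,0,0,0,0,0,0,0],
)

```text
clock: 13.75
tool_pos: [0.5058, 0.1854, 0.1464]
eef_rot: [-0.194, 0.97, 0.028, 0.143]
contact_force: [-1.3, -0.8, 5.8]
opening: 0.159
```

Run:
```python
from h import *
mom(); chk(1,'w7')
q=shot('side'); save(q,'s8.png',(180,120,300,220),3)
a=cv2.imread('pics/s8.png'); b=cv2.imread('pics/w7.png')[80:340,170:480]; b=cv2.resize(b,(int(310*300/260),300)); cv2.imwrite('pics/f.png',np.hstack([a,b]))
for t in ('pawl','star_wheel','anvil'):
    m=finder.masks_of(q,t)
    if m: print(t,m[0]['p'],m[0]['extent'],np.median(pts(q,m[0]['pixels'])[0],0).round(3))
```

```text
M tool [0.043 0.259 0.045] sd [0.025 0.027 0.027] F tool [-0.51 -0.24 -5.68] 14.25
14.25 F.n [4.36] F tool [-0.32 -0.65 -4.36] [-0.12851555  0.20014125 -0.04975302]
(array([-0.032, -0.009, -0.586]), array([ 0.    , -0.0011,  0.0015])) (2702, array([14.73,  0.09, 70.48]), array([ 0.011,  0.002, -1.   ]))
(2585, [[23.1, -44.9, 74.5], [26.5, -1.6, 76.0], [28.5, 42.5, 81.3]])
pawl 0.19 [209.4, 153.1, 272.3, 202.0] [0.518 0.162 0.012]
star_wheel 0.55 [307.7, 202.8, 335.6, 226.0] [ 0.631 -0.022  0.005]
anvil 0.66 [201.7, 233.3, 228.2, 274.8] [ 0.367 -0.009  0.045]
```

View pics/f.png

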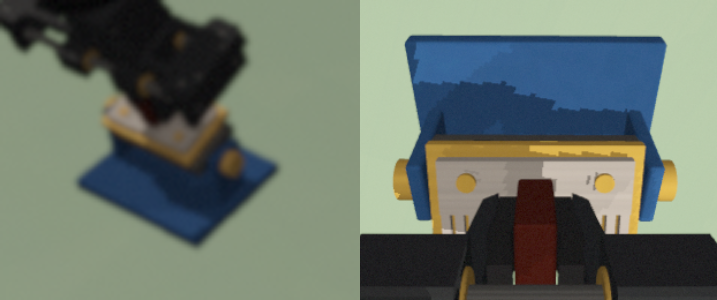

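```bash
python3 -c "
from plant import workorder; print(workorder.finish_job())"
```

```text
the job is handed in; nothing more can be done
None
```

The comb is pressed flush on the gauge plate with its teeth uphill. The gripper still held it with a steady light push when I handed the job in at about 14.5 s of the 40 s allowed.

I took the steel comb from the smaller wooden tray by its rosewood grip at 40 N. I tilted it about 17° and turned it about 22.5° to match the plate.

Last checks:
- **Sink:** the push along the plate's normal averaged about 5.7 N, which by the spring figures means about 5 mm of sink. The distance moved since first contact gives about 4.8 mm. The highest push I saw was about 6.4 N, well short of bottoming.
- **Centring:** the comb and plate centres agree to within about 1 mm in both directions. The last picture shows an even brass margin.
- **Flushness:** I turned the comb 0.7° as a test. It was forced to turn in the grip, so I went back to the first angle, where it reads the same as it did in free air.
- **Tilt:** the three cameras disagreed slightly on the plate's slope, giving 16.6°, 16.7° and 17.2°. The comb is set at about 16.8°.
- **Other things:** the anvil and star wheel read the same as at the start. The last search for the pawl found only a false match (p 0.19). It showed in its compartment in the pictures just after the lift, and I did not go near it again.
- **Unexplained:** a steady moment of about 0.25 N m stayed in the reading throughout contact. It did not grow with the push, so I took it for a sensor offset in the tilted pose, but I did not confirm that.

On the way down, a first descent fell about 4 cm short near a wrist singularity. I finished it in smaller steps, with nothing touched.

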